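Fit up a frame corner against the stop bars

TASK

Fit up the frame corner on the fixture plate, ready for brazing, by pushing the two steel tubes along the plate: the long tube goes flat along the far red stop bar with its end tight against the right-hand red bar, and the short tube goes flat along the right-hand red bar with its end butted tight against the side of the long tube, so that the corner is square and without gaps. Only push the tubes, never pick them up or tip them, and leave the tin, the steel pin, the bottle and the brush where they are.

Things in the scene. Friction and masses are not known exactly. Their poses are not given: they have to be found in the camera images.
- fixture: Dark steel fixture plate fixed on the bench, 360 (x) by 380 (y) by 16 mm thick, turned up to 0.2 rad from the robot's axes; its hole pattern is only surface detail. Origin at the centre of its underside, z up, top at z = 16 mm. Two red steel stop bars, 25 mm wide and 25 mm high (tops at z = 41 mm), are screwed on it in an L.
- far_bar (a point): Middle of the far red bar's inner face, at its lower edge on the plate, axes as the plate's. The bar, farther from the robot, runs along the plate's y. Its inner face looks to -x, at x = +130 mm in the plate's frame, and spans y = -130 to +140 mm.
- right_bar (a point): Middle of the right-hand red bar's inner face, at its lower edge on the plate, axes as the plate's. The bar, on the right seen from the robot, runs along the plate's x. Its inner face looks to +y, at y = -140 mm in the plate's frame, and spans x = -100 to +120 mm.
- long_tube: Bare bright steel rectangular tube, 180 mm long (its y), 30 mm wide (its x), 20 mm high, about 0.26 kg, loose and flat on the plate, 25 to 45 mm off the far bar at its middle and askew by up to 0.2 rad. Origin at the centre of its underside. Fitted, its origin is at x = +115, y = -50 mm in the plate's frame.
- short_tube: Bare bright steel rectangular tube, 120 mm long (its x), 30 mm wide (its y), 20 mm high, about 0.18 kg, loose and flat on the plate, nearer the robot, 25 to 55 mm off the right-hand bar at its middle and askew by up to 0.2 rad. Origin at the centre of its underside. Fitted, its origin is at x = +40, y = -125 mm in the plate's frame.
- flux_tin: Bystander: round brass flux tin with a yellow lid, 64 mm across, 25 mm high, standing loose on the plate's left part, away from the tubes' way. Origin at the centre of its underside.
- stop_pin: Bystander: loose turned steel pin standing on its 25 mm head on the plate's left part, 42 mm high. Origin at the centre of its underside.
- bottle: Bystander: green plastic bottle with a yellow cap, 66 mm across, 170 mm high, standing loose on the bench left of the plate. Origin at the centre of its underside.
- brush: Bystander: brush lying loose on the bench right of the plate, along its x axis, 200 mm long, 42 mm wide, 20 mm high. Origin at the middle of its underside.
There are look-alikes about, which are no part of the job. Leave any brown look-alike of the short_tube alone. What is shaped like the long_tube but orange is not meant.

How it is judged:
At the end, for the whole second after the job is handed in: Both tubes lie flat and at rest on the plate, each within 2.5 mm of its fitted place (long tube against both bars, short tube against the right-hand bar and the long tube's side) and parallel to its bar within 0.02 rad (x of long_tube in the frame of fixture above 0.1125 m and y of long_tube in the frame of fixture below -0.0475 m and angle between the y axis of long_tube and the y axis of fixture, either way round below 0.02 rad and y of short_tube in the frame of fixture below -0.1225 m and x of short_tube in the frame of fixture between 0.0375 and 0.0425 m and angle between the x axis of short_tube and the x axis of fixture, either way round below 0.02 rad and z of each of long_tube, short_tube in the frame of fixture below 0.018 m and linear speed of each of long_tube, short_tube below 0.01 m/s); the robot touches nothing.
It fails at once if a tube is lifted more than 7 mm off the plate (z of any of long_tube, short_tube in the frame of fixture above 0.023 m).
It fails at once if a tube is tipped by more than 0.2 rad (angle between any of long_tube, short_tube's own z axis and vertical above 0.2 rad).
It fails at once if the tin, the pin, the bottle or the brush is moved by more than 15 mm (distance of any of flux_tin, stop_pin, bottle, brush from where it was at the start of the episode above 0.015 m).
It also fails if it takes over 64 s, if anything falls off the work surface, if the arm or the gripper's body presses on something with over 40 N, if the wrist force passes 120 N, or if a joint passes its speed limit or range.

ROBOT

A 6-joint arm with a two-finger parallel gripper is mounted at the origin on the work surface. World frame = base frame: x ahead of the robot, y to its left, z up, the work surface at z = 0. Lengths are in m, angles in rad, forces in N, time in s.
With the tool pointing down it reaches from about 0.25 to 0.8 m from the base axis. Payload 3.9 kg.
Tool frame: the origin (TCP) lies at the very end of the fingers, on their centre line; the grasp point (between the pads) lies 19 mm behind it (r.tcp_to_grasp is the distance from the TCP to the grasp point, in m); z points along the fingers, y is the line along which they close (so a half turn about z gives the same grasp; the last joint's range is limited). The gripper opens to 85 mm and grips with 20 to 120 N. Pads are 22 mm wide; open, the fingers measure 114 mm over their backs; the gripper's body (76 mm by 85 mm) begins 54 mm behind the grasp point. The pads swing forward as they close: fully open they stand 13 mm farther back than shut.
Start: joints at [-1.163, 0.26, -0.138, 1.173, 0, 1.571], TCP at [0.208, -0.482, 0.231] pointing down, gripper open.
Joint ranges: [-2.78, 2.78], [-0.83, 1.72], [-1.28, 1.37], [-1.9, 2.12], [-1.57, 1.48], [-3.14, 3.14]. Speed limits (rad/s): [2.57, 2.57, 3.14, 3.14, 3.14, 3.14].

INTERFACE

Orientations are given as a unit quaternion [x, y, z, w].
In Python, from bench import r gives the robot as it stands. The module is installed in compiled form; this text tells all that it offers.
- The arm moves only by the tool drive_tool, never from a script. Its argument "steps" is one flat list of numbers, 6 for each row, row after row: the shift along the world's x, y, z in m, then the turn, a rotation vector about the world's x, y, z in degrees. In form: [tx, ty, tz, rx, ry, rz, tx, ty, tz, rx, ry, rz, ...]. A call has 1 to 12 rows; each row shifts and turns the commanded pose from where the row before left it; what a row does not reach is not made up. A row lasts 1/12 s, in which the tool goes at most 41.7 mm and 7.16 degrees, less where a joint would pass 70% of its speed; a pose out of reach is approached as far as the arm can. A call is refused whole if a number of a shift passes 0.0417 or a number of a turn 7.16, either way. A call with a gripper value outside its range is refused whole. "jaw" is the opening, from -1 (shut) to 1 (fully open), set as the call begins (left out, the last holds). The fingers move at their own pace and stop on an object; "force" is the grip in N (left out, the last holds). Time passes only in rows, so rows that do not move let the fingers close. It gives the time, the measured TCP pose, the force, the opening and the grip force at its end, in the units of the state.
- r.read_state(): the state, without advancing time (a new reading comes with each control period).
- r.camera(name): name is "scene" or "top" or "wrist"; returns a dict with "frame" (384x512x3 uint8, red, green, blue), "z_map" (384x512 float32, m along the optical axis (not along the pixel's ray), 0 where there is no reading), "fx", "fy", "cx", "cy" (pixels), "rvec" (rotation vector, rad) and "tvec" (3), from world to camera coordinates, as OpenCV has them; the wrist camera has in their place "T_tool_cam" (4x4, takes a point from camera to tool coordinates, whose origin is the TCP and whose axes are the flange's). Camera axes: x right, y down, z forward; pixel columns grow to the right and rows downward; lengths in m; the calibration is good to about 2 mm. A picture is of the moment at which its call begins: read the wrist's pose just before it.
- r.finish_job(): hands the job in; it is judged then, once.
Trained networks look in a picture, given as the dict that the camera call returned (one of the last four; its "shot" number tells which), for a name from the list of things; names that differ only in an ending like _2 or _b are one class to them, and where a whole thing is asked for, a point or a joint stands for the part that bears it (a point fixed in the world has none). Each returns a list of dicts, best first, with "confidence" (0 to 1); they miss things now and then, are a little off and sometimes report something else, mostly with a low value. They report only what shows in the picture. A call takes as long as a camera call. They do not tell look-alikes from the thing itself.
- r.spot_in(query, picture): "location" ([column, row] in pixels, amid what is visible of it).
- r.place_of(query, picture): "location" ([column, row] in pixels: a listed point, or the origin of a listed thing).
The state is a dict: "clock": time; "q": joint angles; "qd": joint speeds; "joint_torque": joint torques, N m; "eef_pos": TCP position; "tool_rot": TCP orientation; "contact_force": force on the tool from outside, world axes, zero at the start; "ft_torque": the same for the moment, N m; "width": opening from 0.0 (shut) to 1.0 (fully open); "grasp_force": force on a finger pad.
Only numpy, scipy, OpenCV 4.12 (cv2) and the standard library are available. Lean on these libraries where they do the work, as an engineer would, in place of code of your own. Each camera call takes 0.05 s, during which the arm holds its last target. There are 200 camera calls.

## Working session

There is one attempt and no reset: what is moved stays moved. The work goes in short steps, Python scripts to look and compute and a tool call to move; the robot and the scene stay as the last step left them, time stands still between calls to the robot, and variables do not carry over. Pictures are saved under pics/ and viewed, at most 10 in all, crops included, and the job is handed in when it is done.

Besides the shell and the picture viewer there is one more tool, called after "Request:" in YAML: its name, and indented under it one key for each argument. drive_tool: Moves the arm, as the interface text tells. Its arguments: {"type":"object","properties":{"steps":{"type":"array"},"jaw":{"type":"number"},"force":{"type":"number"}},"required":["steps"]}

```bash
mkdir -p pics; cat > h.py <<'E'
import numpy as np, cv2
from bench import r
def cam(n):
    s=r.read_state(); p=r.camera(n); p['st']=s; return p
def save(p,f,crop=None,k=1):
    im=cv2.cvtColor(p['frame'],cv2.COLOR_RGB2BGR)
    if crop: a,b,c,d=crop; im=im[b:d,a:c]
    cv2.imwrite('pics/'+f,cv2.resize(im,None,fx=k,fy=k,interpolation=cv2.INTER_CUBIC))
def w2c(p):
    return cv2.Rodrigues(np.array(p['rvec'],float))[0],np.array(p['tvec'],float).reshape(3)
def ray(p,uv):
    R,t=w2c(p); d=np.c_[(uv[:,0]-p['cx'])/p['fx'],(uv[:,1]-p['cy'])/p['fy'],np.ones(len(uv))]
    return -R.T@t, d@R
def atz(p,uv,z):
    o,d=ray(p,np.atleast_2d(np.array(uv,float))); return o+d*((z-o[2])/d[:,2])[:,None]
def cloud(p):
    v,u=np.mgrid[0:384,0:512]; o,d=ray(p,np.c_[u.ravel(),v.ravel()].astype(float))
    return (o+d*p['z_map'].ravel()[:,None]).reshape(384,512,3)
E
python3 - <<'E'
from h import *
p=cam('top'); save(p,'top0.png',k=1.5)
print(p['st']['eef_pos'],p['st']['tool_rot'],p['st']['clock'],w2c(p),p['fx'])
for n in ['fixture','far_bar','right_bar','long_tube','short_tube','flux_tin','stop_pin','bottle','brush']:
    print(n,[(np.round(d['location']),round(d['confidence'],2),np.round(atz(p,d['location'],.03)[0],3)) for d in r.place_of(n,p)])
s=cam('scene'); save(s,'scene0.png',k=1.5)
E
```

```text
[ 0.20793073 -0.48129334  0.23044867] [ 9.79284168e-01  2.02488239e-01 -2.06466244e-04 -9.94162185e-04] 0.0 (array([[ 0.02494263, -0.99965293, -0.0084787 ],
       [-0.99296044, -0.02379149, -0.11603242],
       [ 0.11579042,  0.01131317, -0.99320924]]), array([0.02567515, 0.49468615, 1.40215007])) 470.6176333810901
fixture [(array([278., 171.]), 0.91, array([ 0.569, -0.039,  0.03 ]))]
far_bar [(array([281., 129.]), 0.64, array([ 0.703, -0.045,  0.03 ]))]
right_bar [(array([325., 168.]), 0.57, array([ 0.582, -0.182,  0.03 ]))]
long_tube [(array([161., 253.]), 0.97, array([0.312, 0.306, 0.03 ])), (array([284., 150.]), 0.87, array([ 0.637, -0.058,  0.03 ])), (array([179., 136.]), 0.56, array([0.672, 0.269, 0.03 ]))]
short_tube [(array([309., 193.]), 0.83, array([ 0.506, -0.134,  0.03 ])), (array([362., 285.]), 0.72, array([ 0.234, -0.295,  0.03 ])), (array([382., 230.]), 0.63, array([ 0.397, -0.354,  0.03 ]))]
flux_tin [(array([256., 219.]), 0.82, array([0.421, 0.024, 0.03 ])), (array([178., 199.]), 0.53, array([0.477, 0.265, 0.03 ]))]
stop_pin [(array([244., 185.]), 0.54, array([0.525, 0.065, 0.03 ]))]
bottle [(array([179., 195.]), 0.93, array([0.49 , 0.262, 0.03 ]))]
brush [(array([383., 166.]), 0.57, array([ 0.593, -0.36 ,  0.03 ]))]
```

View pics/top0.png

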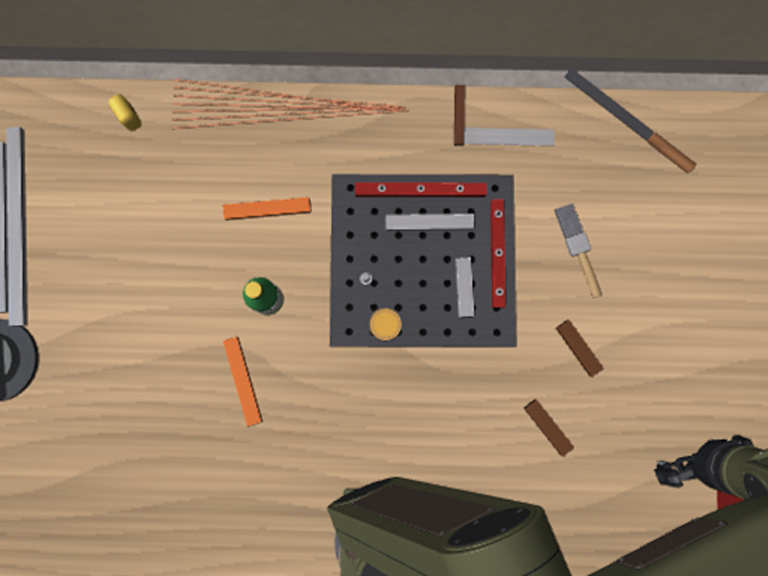

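View pics/scene0.png

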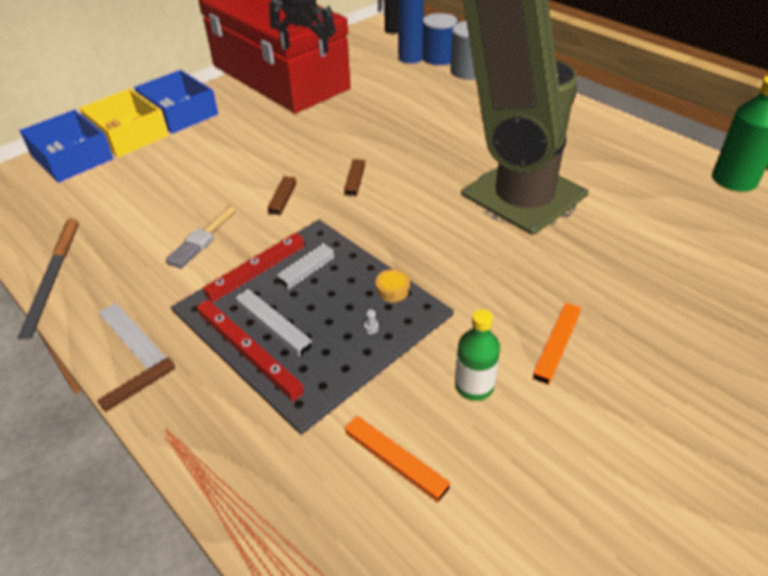

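Top view, in 1.5x image pixels: the bare-steel long tube is at (430,221) and the bare-steel short tube at (465,287), both on the plate. The look-alikes are orange bars at (267,208) and (243,381) and brown bars at (579,348) and (549,427), all off the plate. The bare bright bars on the plate fit the description. I'll confirm that in a crop and measure.

```bash
cat >> h.py <<'E'
def rect(xy):
    c,s,a=cv2.minAreaRect(xy.astype(np.float32)*1000); b=cv2.boxPoints((c,s,a))
    e=b[1]-b[0]; f=b[2]-b[1]; l=e if np.hypot(*e)>np.hypot(*f) else f
    return np.array(c)/1000, sorted(s), np.arctan2(l[1],l[0])%np.pi
def big(m):
    n,l,s,_=cv2.connectedComponentsWithStats(m.astype(np.uint8)); return [l==i for i in np.argsort(-s[1:,4])+1 if s[i,4]>40]
def measure(p,box=(210,105,350,240),v=True):
    hsv=cv2.cvtColor(p['frame'],cv2.COLOR_RGB2HSV); roi=np.zeros((384,512),bool); roi[box[1]:box[3],box[0]:box[2]]=1
    red=roi&((hsv[...,0]<8)|(hsv[...,0]>172))&(hsv[...,1]>130)
    grey=roi&(hsv[...,1]<45)&(hsv[...,2]>130)
    out=[]
    for nm,m,z in (('red',red,.041),('grey',grey,.036)):
        m=cv2.morphologyEx(m.astype(np.uint8),cv2.MORPH_CLOSE,np.ones((3,3)))
        for k in big(m>0)[:3]:
            vv,uu=np.nonzero(k); c,s,a=rect(atz(p,np.c_[uu,vv],z)[:,:2]); out.append((nm,c,s,a)); 
            if v: print(nm,c.round(4),np.round(s),round(a,3),k.sum(), 'z',np.median(cloud(p)[k][:,2]).round(4))
    return out
E
python3 - <<'E'
from h import *
p=cam('top'); save(p,'crop0.png',(215,110,350,235),5)
measure(p)
E
```

```text
red [ 0.7081 -0.0422] [ 25. 270.] 1.593 722 z 0.0405
red [ 0.5792 -0.2006] [ 27. 221.] 0.007 584 z 0.0403
grey [ 0.6425 -0.0621] [ 28. 178.] 1.594 554 z 0.0358
grey [ 0.5101 -0.1351] [ 31. 117.] 0.064 387 z 0.0362
grey [0.5221 0.0649] [21. 21.] 0.026 49 z 0.0371
```

View pics/crop0.png

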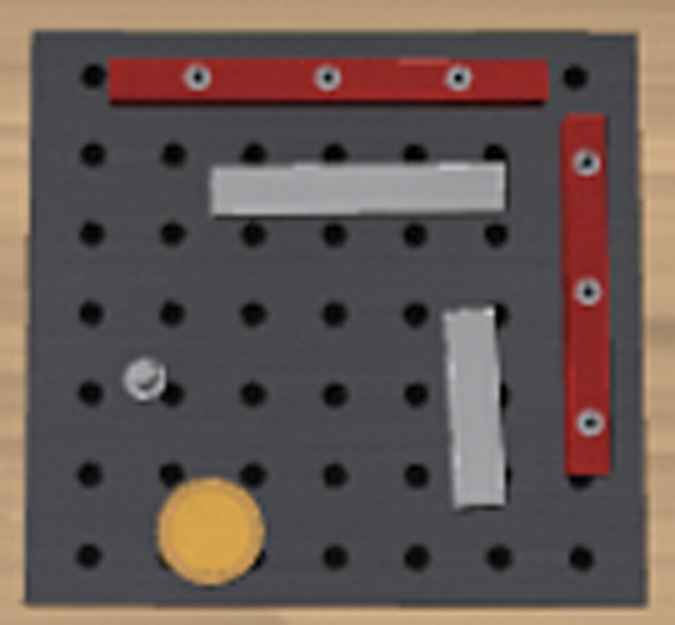

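The crop confirms both bare-steel tubes: long at about (357,190), short at about (475,408). The plate's yaw is about 0.016 rad, with its origin near (0.566,-0.049). Moving now with the fingers shut.

Request:
drive_tool:
  steps: [0.026, 0.028, -0.004, 0, 0, -1.9, 0.026, 0.028, -0.004, 0, 0, -1.9, 0.026, 0.028, -0.004, 0, 0, -1.9, 0.026, 0.028, -0.004, 0, 0, -1.9, 0.026, 0.028, -0.004, 0, 0, -1.9, 0.026, 0.028, -0.004, 0, 0, -1.9, 0.026, 0.028, -0.004, 0, 0, -1.9, 0.026, 0.028, -0.004, 0, 0, -1.9, 0.026, 0.028, -0.004, 0, 0, -1.9, 0.026, 0.028, -0.004, 0, 0, -1.9, 0.026, 0.028, -0.004, 0, 0, -1.9, 0.026, 0.028, -0.004, 0, 0, -1.9]
  jaw: -1

```text
clock: 1.6
eef_pos: [0.5213, -0.1443, 0.1833]
tool_rot: [1.0, 0.004, 0.0, 0.0]
contact_force: [-0.1, -1.1, 0.5]
width: 0.002
grasp_force: 0.0
```

Request:
drive_tool:
  steps: [0.024, 0.027, -0.02, 0, 0, 0, 0.024, 0.027, -0.02, 0, 0, 0, 0.024, 0.027, -0.02, 0, 0, 0, 0, 0, -0.023, 0, 0, 0.2, 0, 0, -0.023, 0, 0, 0.2, 0, 0, -0.023, 0, 0, 0, 0, 0, -0.023, 0, 0, 0, 0, 0, -0.004, 0, 0, 0, 0, 0, -0.004, 0, 0, 0, 0, 0, 0, 0, 0, 0]

```text
clock: 2.43
eef_pos: [0.5923, -0.065, 0.0233]
tool_rot: [1.0, 0.008, -0.0, -0.0]
contact_force: [1.4, -0.6, -0.0]
width: 0.003
grasp_force: 0.0
```

Request:
drive_tool:
  steps: [0.006, 0, 0, 0, 0, 0, 0.006, 0, 0, 0, 0, 0, 0.004, 0, 0, 0, 0, 0, 0.004, 0, 0, 0, 0, 0, 0.004, 0, 0, 0, 0, 0, 0.004, 0, 0, 0, 0, 0, 0.004, 0, 0, 0, 0, 0, 0.004, 0, 0, 0, 0, 0, 0.004, 0, 0, 0, 0, 0, 0.004, 0, 0, 0, 0, 0, 0.003, 0, 0, 0, 0, 0, 0.002, 0, 0, 0, 0, 0]

```text
clock: 3.43
eef_pos: [0.6418, -0.0649, 0.0231]
tool_rot: [1.0, 0.008, 0.0, 0.0]
contact_force: [-2.4, -0.7, 1.1]
width: 0.004
grasp_force: 1.1
```

Request:
drive_tool:
  steps: [0.002, 0, 0, 0, 0, 0, 0.002, 0, 0, 0, 0, 0, 0.002, 0, 0, 0, 0, 0, 0.002, 0, 0, 0, 0, 0, 0.001, 0, 0, 0, 0, 0, 0.001, 0, 0, 0, 0, 0, 0.001, 0, 0, 0, 0, 0, 0.001, 0, 0, 0, 0, 0]

```text
clock: 4.1
eef_pos: [0.6532, -0.0649, 0.0232]
tool_rot: [1.0, 0.008, -0.0, -0.0]
contact_force: [-1.4, 0.4, -0.6]
width: -0.001
grasp_force: 0.7
```

```bash
python3 - <<'E'
from h import *
s=r.read_state(); print(s['eef_pos'],s['contact_force'])
p=cam('wrist'); save(p,'w1.png',k=1.5); print(p['T_tool_cam'],p['fx'])
p=cam('top'); measure(p)
E
```

```text
[ 0.65320588 -0.06493796  0.02321037] [-1.37588439  0.41913306 -0.62519691]
[[ 2.72147457e-04 -9.60291270e-01 -2.78999289e-01  7.11419652e-02]
 [ 9.99999584e-01  1.84299813e-05  9.12006603e-04  1.10683624e-04]
 [-8.70650027e-04 -2.78999421e-01  9.60290875e-01 -1.42661315e-01]
 [ 0.00000000e+00  0.00000000e+00  0.00000000e+00  1.00000000e+00]] 345.4484513673258
red [ 0.5807 -0.2013] [ 27. 218.] 0.025 563 z 0.0405
red [0.7065 0.0283] [ 25. 123.] 1.593 331 z 0.0404
grey [ 6.77e-01 -1.00e-04] [25. 49.] 1.594 124 z 0.0358
grey [0.5221 0.0649] [21. 21.] 0.026 52 z 0.033
```

View pics/w1.png

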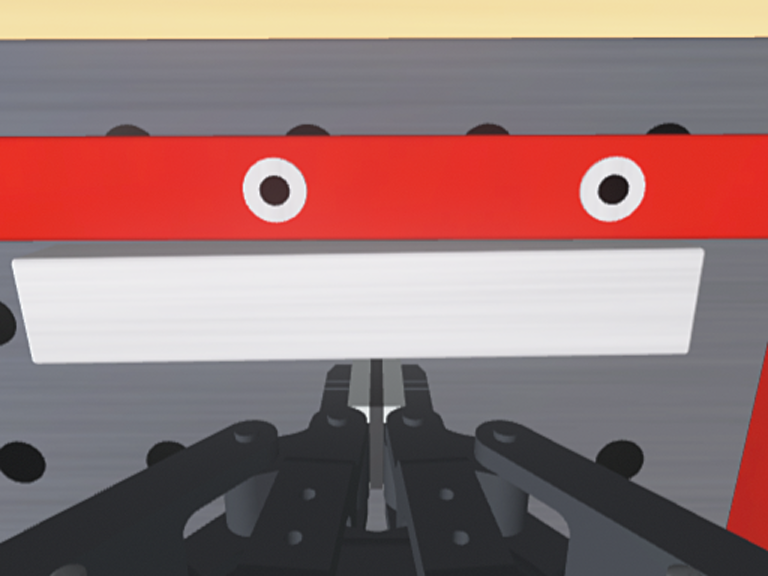

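The wrist view shows the long tube nearly at the far bar (bar edge at row 240, tube edge at 249 on the right and 260 on the left). I'll keep pushing until the force rises.

Request:
drive_tool:
  steps: [0.001, 0, 0, 0, 0, 0, 0.001, 0, 0, 0, 0, 0, 0.001, 0, 0, 0, 0, 0, 0.001, 0, 0, 0, 0, 0]

```text
clock: 4.53
eef_pos: [0.6571, -0.0648, 0.0233]
tool_rot: [1.0, 0.008, -0.0, -0.0]
contact_force: [-2.4, 0.6, 0.8]
width: 0.001
grasp_force: 1.2
```

Request:
drive_tool:
  steps: [0.001, 0, 0, 0, 0, 0, 0.001, 0, 0, 0, 0, 0, 0.001, 0, 0, 0, 0, 0]

```text
clock: 4.78
eef_pos: [0.6575, -0.0647, 0.0233]
tool_rot: [1.0, 0.008, -0.003, -0.0]
contact_force: [-10.6, 0.7, 6.8]
width: -0.004
grasp_force: 4.8
```

Request:
drive_tool:
  steps: [-0.004, 0, 0, 0, 0, 0, -0.006, 0, 0, 0, 0, 0, -0.006, 0, 0.02, 0, 0, 0, 0, 0, 0.03, 0, 0, 0, 0, 0, 0.03, 0, 0, 0, 0, 0, 0.03, 0, 0, 0, 0, 0, 0, 0, 0, 0]

```text
clock: 5.37
eef_pos: [0.6492, -0.0655, 0.1408]
tool_rot: [1.0, 0.008, 0.007, 0.001]
contact_force: [2.0, -0.6, 0.1]
width: -0.004
grasp_force: 0.0
```

```bash
cat >> h.py <<'E'
from scipy.spatial.transform import Rotation as Ro
def wrist():
    p=cam('wrist'); T=np.eye(4); T[:3,:3]=Ro.from_quat(p['st']['tool_rot']).as_matrix(); T[:3,3]=p['st']['eef_pos']
    C=np.linalg.inv(T@np.array(p['T_tool_cam'])); p['rvec']=cv2.Rodrigues(C[:3,:3])[0]; p['tvec']=C[:3,3]; return p
E
python3 - <<'E'
from h import *
p=wrist(); save(p,'w2.png',k=1.5); measure(p,(0,0,512,384))
E
```

```text
red [ 0.711  -0.0402] [ 25. 269.] 1.591 13113 z 0.0411
red [ 0.6157 -0.1941] [ 35. 154.] 0.02 7659 z 0.0409
grey [ 0.63  -0.012] [229. 278.] 1.596 40745 z 0.0164
grey [0.7088 0.0422] [14. 15.] 1.588 313 z 0.042
grey [ 0.7122 -0.1216] [14. 15.] 1.588 307 z 0.0422
```

View pics/w2.png

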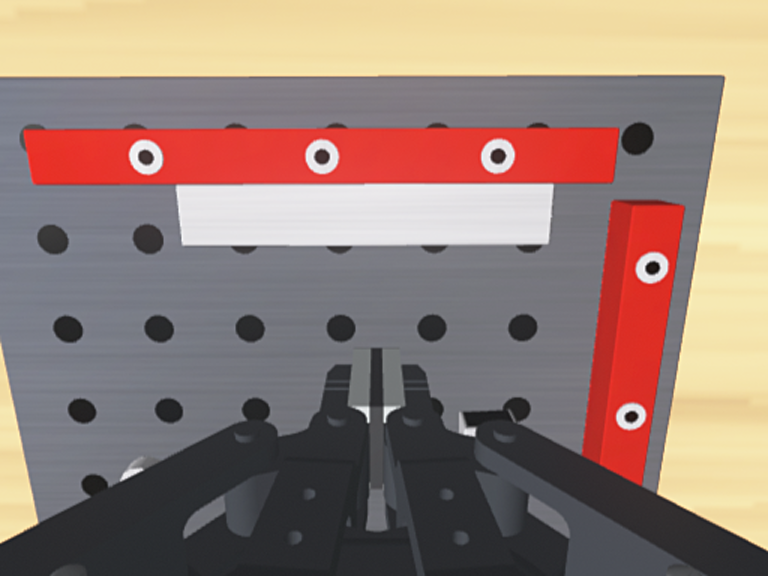

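The long tube is now flush on the far bar (edges meet at row 184). Next I go to its left end, near (0.682, 0.029).

Request:
drive_tool:
  steps: [0.008, 0.032, 0, 0, 0, 0.3, 0.008, 0.032, 0, 0, 0, 0.3, 0.008, 0.032, 0, 0, 0, 0, 0.008, 0.032, 0, 0, 0, 0, 0, 0.002, -0.022, 0, 0, 0, 0, 0, -0.022, 0, 0, 0, 0, 0, -0.022, 0, 0, 0, 0, 0, -0.022, 0, 0, 0, 0, 0, -0.022, 0, 0, 0, 0, 0, -0.004, 0, 0, 0, 0, 0, -0.003, 0, 0, 0, 0, 0, 0, 0, 0, 0]

```text
clock: 6.42
eef_pos: [0.6759, 0.0466, 0.0161]
tool_rot: [0.999, 0.031, -0.001, -0.008]
contact_force: [-2.6, -0.6, 4.6]
width: 0.002
grasp_force: 2.1
```

Request:
drive_tool:
  steps: [0, 0, 0.008, 0, 0, 0, 0, 0.003, 0, 0, 0, 0, 0, 0, 0, 0, 0, 0]

```text
clock: 6.67
eef_pos: [0.678, 0.0488, 0.0248]
tool_rot: [0.999, 0.032, 0.001, -0.008]
contact_force: [0.5, 0.5, 0.5]
width: 0.002
grasp_force: 0.0
```

```bash
python3 - <<'E'
from h import *
s=r.read_state(); print(s['q'],s['qd'],s['eef_pos'],s['contact_force']); R=Ro.from_quat(s['tool_rot']).as_matrix(); print(R)
p=wrist(); save(p,'w3.png',k=1.2)
E
```

```text
[ 0.06393461  0.65381354 -0.04652112  0.86879075  0.01690678  3.14056646] [-0.00233933  0.0060721  -0.00935619  0.00042773 -0.00527233  0.00154476] [0.67804358 0.04883738 0.02483035] [0.51350332 0.5164043  0.5292058 ]
[[ 9.97889376e-01  6.49341802e-02  5.87117137e-04]
 [ 6.49148847e-02 -9.97746360e-01  1.69781735e-02]
 [ 1.68825776e-03 -1.69042263e-02 -9.99855688e-01]]
```

View pics/w3.png

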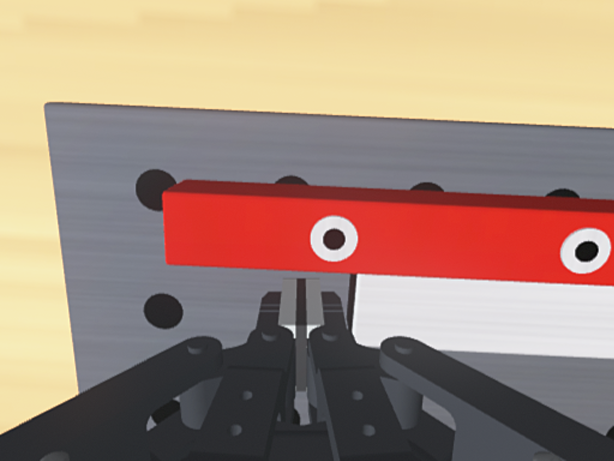

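Joint 6 is at its limit there, so the yaw is 3.7° off and the tool slightly tilted. Moving in -y frees it. The view shows the finger a few mm left of the tube's end (column 352) and clear of the bar, so I'll push -y and correct the tilt and yaw on the way.

Request:
drive_tool:
  steps: [0.003, 0, 0, -0.5, 0, 0, 0, -0.002, 0, -0.5, 0, 0, 0, -0.003, 0, 0, 0, 0, 0, -0.003, 0, 0, 0, 0, 0, -0.003, 0, 0, 0, 0, 0, -0.003, 0, 0, 0, 0, 0, -0.003, 0, 0, 0, -0.2, 0, -0.003, 0, 0, 0, -0.3, 0, -0.003, 0, 0, 0, -0.3, 0, -0.003, 0, 0, 0, -0.3, 0, -0.003, 0, 0, 0, -0.3, 0, 0, 0, 0, 0, 0]

```text
clock: 7.72
eef_pos: [0.6803, 0.0172, 0.0243]
tool_rot: [1.0, 0.021, -0.001, 0.0]
contact_force: [-1.2, -0.1, 0.0]
width: -0.0
grasp_force: 0.0
```

Request:
drive_tool:
  steps: [0, -0.002, 0, 0, 0, -0.3, 0, -0.002, 0, 0, 0, -0.3, 0, -0.001, 0, 0, 0, -0.3, 0, -0.001, 0, 0, 0, 0, 0, -0.001, 0, 0, 0, 0, 0, -0.001, 0, 0, 0, 0]

```text
clock: 8.22
eef_pos: [0.6803, 0.0103, 0.0243]
tool_rot: [1.0, 0.014, -0.001, -0.0]
contact_force: [0.5, 1.3, -0.3]
width: 0.003
grasp_force: 0.8
```

```bash
python3 - <<'E'
from h import *
p=wrist(); s=p['st']; print(s['eef_pos'],s['contact_force'],s['q'][5]); save(p,'w4.png',k=1.2)
E
```

```text
[0.68032598 0.01027128 0.02431195] [ 0.48156085  1.29448276 -0.31507988] 3.129243152571265
```

View pics/w4.png

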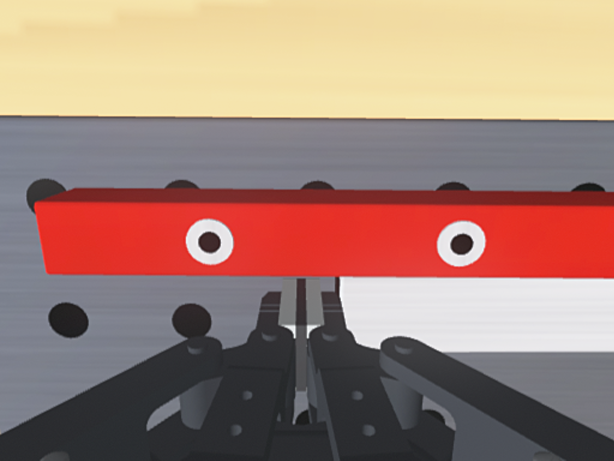

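The tube slides and stays flush on the bar, with the finger at its end (column 340).

Request:
drive_tool:
  steps: [0, -0.001, 0, 0, 0, 0, 0, -0.001, 0, 0, 0, 0, 0, -0.001, 0, 0, 0, 0, 0, -0.001, 0, 0, 0, 0]

```text
clock: 8.6
eef_pos: [0.6804, 0.0077, 0.0244]
tool_rot: [1.0, 0.014, -0.001, -0.002]
contact_force: [-0.0, 7.4, 0.3]
width: -0.003
grasp_force: 3.8
```

Request:
drive_tool:
  steps: [0, -0.001, 0, 0, 0, 0, 0, 0, 0, 0, 0, 0, 0, 0.003, 0, 0, 0, 0, 0, 0.002, 0, 0, 0, 0, 0, 0, 0.03, 0, 0, 0, 0, 0, 0.035, 0, 0, 0, 0, 0, 0.035, 0, 0, 0, -0.02, -0.03, 0.02, 0, 0, 0, -0.02, -0.03, 0, 0, 0, 0, -0.02, -0.03, 0, 0, 0, 0, 0, 0, 0, 0, 0, 0]

```text
clock: 9.52
eef_pos: [0.6164, -0.0853, 0.1452]
tool_rot: [1.0, 0.011, -0.002, 0.002]
contact_force: [-0.4, 1.8, -0.8]
width: 0.002
grasp_force: 0.0
```

```bash
sed -i 's/grey=roi&(hsv\[...,1\]<45)&(hsv\[...,2\]>130)/grey=roi\&(hsv[...,1]<45)\&(hsv[...,2]>TH)/; s/^def measure/TH=130\ndef measure/' h.py
python3 - <<'E'
import h
from h import *
h.TH=195
p=wrist(); s=p['st']; print(s['eef_pos'],s['contact_force'],s['q'][5]); save(p,'w5.png',k=1.5); measure(p,(0,0,512,384))
E
```

```text
[ 0.61643978 -0.08532751  0.14524405] [-0.3746719   1.76026887 -0.79464622] 2.985165852315222
red [ 0.7106 -0.045 ] [ 24. 259.] 1.593 14040 z 0.0411
red [ 0.6018 -0.1952] [ 33. 178.] 0.021 8543 z 0.0409
red [ 0.4786 -0.1897] [ 7. 21.] 0.771 112 z 0.0407
grey [ 0.6837 -0.0954] [ 29. 178.] 1.601 10794 z 0.0361
grey [ 0.548  -0.1305] [29. 44.] 0.079 1451 z 0.0362
grey [0.7096 0.0426] [14. 15.] 0.758 329 z 0.042
```

View pics/w5.png

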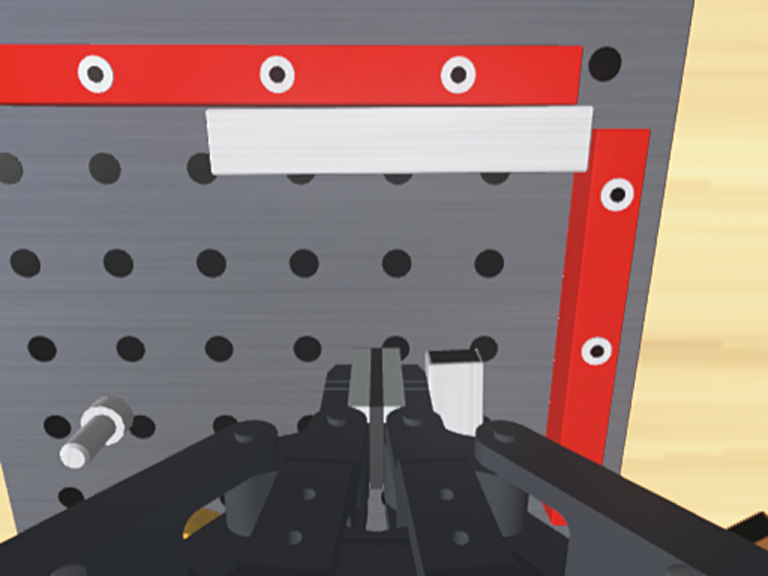

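The long tube's right end meets the right bar (column 592), and its left end stands a hair (about 0.6 mm) off the far bar. I'll give one more +x push slightly left of its middle.

Request:
drive_tool:
  steps: [0.005, 0.006, -0.024, 0, 0, 0, 0.005, 0.004, -0.024, 0, 0, 0, 0.005, 0, -0.024, 0, 0, 0, 0.003, 0, -0.024, 0, 0, 0, 0, 0, -0.02, 0, 0, 0, 0, 0, -0.005, 0, 0, 0, 0.006, 0, 0, 0, 0, 0, 0.006, 0, 0, 0, 0, 0, 0.005, 0, 0, 0, 0, 0, 0.002, 0, 0, 0, 0, 0, 0.001, 0, 0, 0, 0, 0, 0, 0, 0, 0, 0, 0]

```text
clock: 10.57
eef_pos: [0.6576, -0.0699, 0.0246]
tool_rot: [1.0, 0.013, -0.001, -0.0]
contact_force: [-4.1, 0.8, 3.1]
width: -0.001
grasp_force: 2.4
```

Request:
drive_tool:
  steps: [0.001, 0, 0, 0, 0, 0, 0.001, 0, 0, 0, 0, 0, 0, 0, 0, 0, 0, 0, -0.006, 0, 0, 0, 0, 0, -0.004, 0, 0.03, 0, 0, 0, -0.035, -0.006, 0.01, 0, 0, 0, -0.035, -0.006, 0, 0, 0, 0, -0.035, -0.006, 0, 0, 0, 0, -0.034, -0.006, 0, 0, 0, 0, 0, 0, 0, 0, 0, 0]

```text
clock: 11.4
eef_pos: [0.5022, -0.0937, 0.063]
tool_rot: [1.0, 0.013, -0.005, -0.001]
contact_force: [-1.3, -0.5, -0.9]
width: -0.001
grasp_force: 0.0
```

```bash
python3 - <<'E'
import h
from h import *
h.TH=195
p=wrist(); s=p['st']; print(s['eef_pos'],s['contact_force']); measure(p,(0,0,512,384)); save(p,'w6.png',k=1.5)
h.TH=130; measure(cam('top'))
E
```

```text
[ 0.5022205  -0.09371987  0.06297798] [-1.32209618 -0.46001371 -0.93999737]
red [ 0.5418 -0.1949] [ 37. 140.] 0.02 18913 z 0.0407
grey [ 0.5175 -0.1316] [ 31. 104.] 0.068 11255 z 0.0361
grey [ 0.5815 -0.204 ] [15. 16.] 1.596 719 z 0.0422
grey [ 0.4987 -0.2057] [15. 15.] 0.575 477 z 0.0423
red [ 0.7082 -0.0437] [ 25. 267.] 1.594 666 z 0.041
red [ 0.6741 -0.1985] [24. 32.] 0.005 70 z 0.041
grey [ 0.684  -0.0982] [ 28. 178.] 1.594 509 z 0.0362
grey [0.5221 0.0649] [21. 21.] 0.026 51 z 0.0307
```

View pics/w6.png

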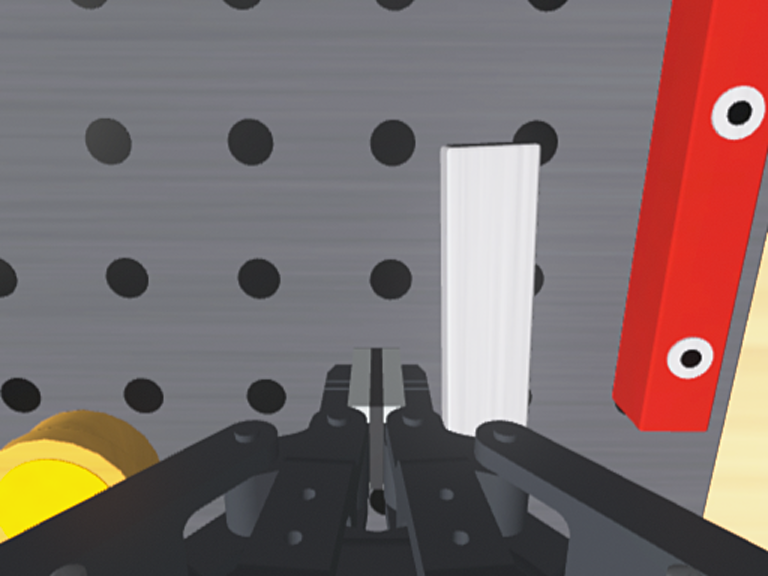

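The short tube is at columns 440–540 with the finger left of it, and the long tube now reads parallel to the far bar (1.594 against 1.594). Lowering, then pushing the short tube in -y at its middle.

Request:
drive_tool:
  steps: [0.008, 0, -0.019, 0, 0, 0, 0, 0, -0.016, 0, 0, 0, 0, 0, -0.004, 0, 0, 0, 0, -0.004, 0, 0, 0, 0, 0, -0.005, 0, 0, 0, 0, 0, -0.005, 0, 0, 0, 0, 0, -0.005, 0, 0, 0, 0, 0, -0.005, 0, 0, 0, 0, 0, -0.005, 0, 0, 0, 0, 0, -0.004, 0, 0, 0, 0, 0, -0.003, 0, 0, 0, 0, 0, -0.003, 0, 0, 0, 0]

```text
clock: 12.5
eef_pos: [0.5198, -0.1329, 0.0248]
tool_rot: [1.0, 0.013, -0.0, -0.001]
contact_force: [-0.1, 2.9, 3.7]
width: -0.004
grasp_force: 2.0
```

```bash
python3 - <<'E'
import h
from h import *
h.TH=195
p=wrist(); s=p['st']; print(s['eef_pos'],s['contact_force']); measure(p,(0,0,512,384))
E
```

```text
[ 0.51976915 -0.13288408  0.02476806] [-0.07289508  2.94310505  3.72520772]
red [ 0.5571 -0.1959] [ 33. 127.] 0.02 25628 z 0.0409
red [ 0.4831 -0.1867] [ 4. 15.] 0.608 191 z 0.0355
grey [ 0.5384 -0.1609] [31. 62.] 3.084 9524 z 0.0361
grey [ 0.581  -0.2033] [15. 16.] 1.598 1085 z 0.0421
grey [ 0.5002 -0.2065] [ 9. 16.] 1.101 374 z 0.0422
```

Request:
drive_tool:
  steps: [0, 0.005, 0, 0, 0, 0, -0.009, 0, 0, 0, 0, 0, -0.009, 0, 0, 0, 0, 0, 0, -0.004, 0, 0, 0, 0, 0, -0.003, 0, 0, 0, 0, 0, -0.002, 0, 0, 0, 0, 0, -0.002, 0, 0, 0, 0, 0, -0.002, 0, 0, 0, 0, 0, -0.002, 0, 0, 0, 0, 0, -0.001, 0, 0, 0, 0, 0, -0.001, 0, 0, 0, 0]

```text
clock: 13.47
eef_pos: [0.5014, -0.1449, 0.0243]
tool_rot: [1.0, 0.013, -0.001, -0.0]
contact_force: [0.5, 0.6, -0.4]
width: 0.002
grasp_force: 0.4
```

```bash
python3 - <<'E'
import h
from h import *
h.TH=195
p=wrist(); s=p['st']; print(s['eef_pos'],s['contact_force']); measure(p,(0,0,512,384))
E
```

```text
[ 0.50143635 -0.1449402   0.02426324] [ 0.54562866  0.63540854 -0.44637659]
red [ 0.5416 -0.1972] [ 31. 120.] 0.021 20398 z 0.041
grey [ 0.5301 -0.1722] [30. 81.] 0.012 13781 z 0.0361
grey [ 0.5817 -0.2028] [15. 16.] 1.598 1220 z 0.0421
grey [ 0.4979 -0.2045] [15. 16.] 0.402 723 z 0.0421
```

Request:
drive_tool:
  steps: [0, -0.001, 0, 0, 0, 0, 0, -0.001, 0, 0, 0, 0, 0, -0.001, 0, 0, 0, 0, 0, -0.001, 0, 0, 0, 0]

```text
clock: 13.85
eef_pos: [0.5013, -0.146, 0.0243]
tool_rot: [1.0, 0.014, -0.0, -0.003]
contact_force: [0.5, 10.5, 2.7]
width: -0.003
grasp_force: 5.4
```

The short tube is flush on the right bar (10.5 N). Next: around to its near end, at about (0.4506,-0.174), with a 90° turn.

Request:
drive_tool:
  steps: [0, 0.006, 0, 0, 0, 0, 0, 0, 0.025, 0, 0, 0, 0, 0, 0.025, 0, 0, 0, 0, 0, 0.02, 0, 0, 6.9, -0.011, -0.004, 0, 0, 0, 6.9, -0.011, -0.004, 0, 0, 0, 6.9, -0.011, -0.004, 0, 0, 0, 6.9, -0.011, -0.004, 0, 0, 0, 6.9, -0.011, -0.004, 0, 0, 0, 6.9, -0.011, -0.004, 0, 0, 0, 6.9, -0.011, -0.004, 0, 0, 0, 6.9, -0.011, -0.004, 0, 0, 0, 6.9]

```text
clock: 14.85
eef_pos: [0.413, -0.1755, 0.0945]
tool_rot: [0.848, 0.53, -0.001, 0.001]
contact_force: [-0.0, 1.0, -0.6]
width: 0.001
grasp_force: 0.0
```

Request:
drive_tool:
  steps: [0, 0, 0, 0, 0, 6.9, 0, 0, 0, 0, 0, 6.9, 0, 0, 0, 0, 0, 6.9, 0, 0, 0, 0, 0, 6.9, 0, 0, 0, 0, 0, 0]

```text
clock: 15.27
eef_pos: [0.4134, -0.1753, 0.0945]
tool_rot: [0.699, 0.715, -0.001, 0.001]
contact_force: [1.1, -0.2, 0.2]
width: -0.004
grasp_force: 0.0
```

```bash
python3 - <<'E'
import h
from h import *
h.TH=130; p=cam('top'); s=p['st']; print(s['eef_pos'],s['contact_force'],s['q']); print(Ro.from_quat(s['tool_rot']).as_matrix().round(3)); measure(p)
h.TH=195; measure(wrist(),(0,0,512,384))
E
```

```text
[ 0.41341656 -0.17530396  0.09448698] [ 1.10713895 -0.23337051  0.22503761] [-0.39915876  0.24092702 -0.55477292  0.77408373 -0.00265731  1.14817784]
[[-0.023  1.    -0.   ]
 [ 1.     0.023 -0.003]
 [-0.003 -0.    -1.   ]]
red [ 0.7082 -0.0437] [ 25. 267.] 1.594 666 z 0.0409
red [ 0.5913 -0.2005] [ 27. 197.] 0.007 477 z 0.0408
grey [ 0.684  -0.0982] [ 28. 178.] 1.594 533 z 0.0362
grey [ 0.5112 -0.1746] [ 27. 116.] 0.009 354 z 0.0357
grey [0.5221 0.0649] [21. 21.] 0.026 51 z 0.0336
red [ 0.5225 -0.1971] [ 33. 113.] 0.039 6381 z 0.041
grey [ 0.51   -0.1712] [ 32. 120.] 0.02 9762 z 0.036
grey [ 0.4069 -0.2098] [ 9. 34.] 1.559 505 z 0.1195
grey [ 0.4218 -0.2095] [ 9. 34.] 1.621 504 z 0.1194
```

Request:
drive_tool:
  steps: [0, 0.002, -0.025, 0, 0, 0, 0, 0, -0.025, 0, 0, 0, 0, 0, -0.016, 0, 0, 0, 0, 0, -0.004, 0, 0, 0, 0.008, 0, 0, 0, 0, 0, 0.008, 0, 0, 0, 0, 0, 0.005, 0, 0, 0, 0, 0, 0.005, 0, 0, 0, 0, 0, 0.005, 0, 0, 0, 0, 0, 0.005, 0.001, 0, 0, 0, 0, 0.005, 0, 0, 0, 0, 0, 0.005, 0, 0, 0, 0, 0]

```text
clock: 16.37
eef_pos: [0.458, -0.1718, 0.0253]
tool_rot: [0.7, 0.715, -0.002, -0.0]
contact_force: [-7.2, -0.1, 9.3]
width: -0.004
grasp_force: 4.8
```

```bash
python3 - <<'E'
import h
from h import *
s=r.read_state(); print(s['eef_pos'],s['contact_force'])
h.TH=195; measure(wrist(),(0,0,512,384))
h.TH=130; measure(cam('top'))
E
```

```text
[ 0.45797304 -0.1718184   0.02531064] [-7.22194006 -0.0801946   9.34273771]
red [ 0.5429 -0.1981] [28. 63.] 0.008 4548 z 0.0409
red [ 0.5123 -0.2099] [ 5. 10.] 2.55 191 z 0.0413
grey [ 0.5214 -0.1691] [ 36. 102.] 0.008 16492 z 0.0359
grey [ 0.4632 -0.1699] [ 6. 22.] 1.624 512 z 0.0503
grey [ 0.4534 -0.1701] [ 6. 22.] 1.56 507 z 0.0505
red [ 0.7081 -0.0422] [ 25. 270.] 1.593 667 z 0.041
red [ 0.6232 -0.2003] [ 27. 133.] 0.007 304 z 0.0404
grey [ 0.6934 -0.0979] [ 47. 178.] 1.594 608 z 0.0362
grey [ 0.5477 -0.1743] [27. 92.] 0.009 224 z 0.0355
grey [0.5221 0.0649] [21. 21.] 0.026 52 z 0.0341
```

Request:
drive_tool:
  steps: [0.003, 0, 0, 0, 0, 0, 0.003, 0, 0, 0, 0, 0, 0.003, 0, 0, 0, 0, 0, 0.003, 0.001, 0, 0, 0, 0, 0.003, 0, 0, 0, 0, 0, 0.003, 0, 0, 0, 0, 0]

```text
clock: 16.97
eef_pos: [0.4766, -0.1708, 0.0252]
tool_rot: [0.7, 0.715, -0.001, -0.0]
contact_force: [-5.4, -0.3, 7.1]
width: -0.001
grasp_force: 3.5
```

```bash
python3 - <<'E'
import h
from h import *
s=r.read_state(); print(s['eef_pos'],s['contact_force'])
p=wrist(); save(p,'w9.png',k=1.5)
h.TH=130; measure(cam('top'))
E
```

```text
[ 0.47662123 -0.17083221  0.02521586] [-5.36131271 -0.27749722  7.08511614]
red [ 0.7082 -0.0437] [ 25. 267.] 1.594 666 z 0.0409
red [ 0.6355 -0.1999] [ 27. 108.] 0.023 248 z 0.0406
grey [ 0.6934 -0.0979] [ 47. 178.] 1.594 613 z 0.0362
grey [ 0.5647 -0.1734] [29. 91.] 3.113 221 z 0.0358
grey [0.5221 0.0649] [21. 21.] 0.026 52 z 0.0335
```

View pics/w9.png

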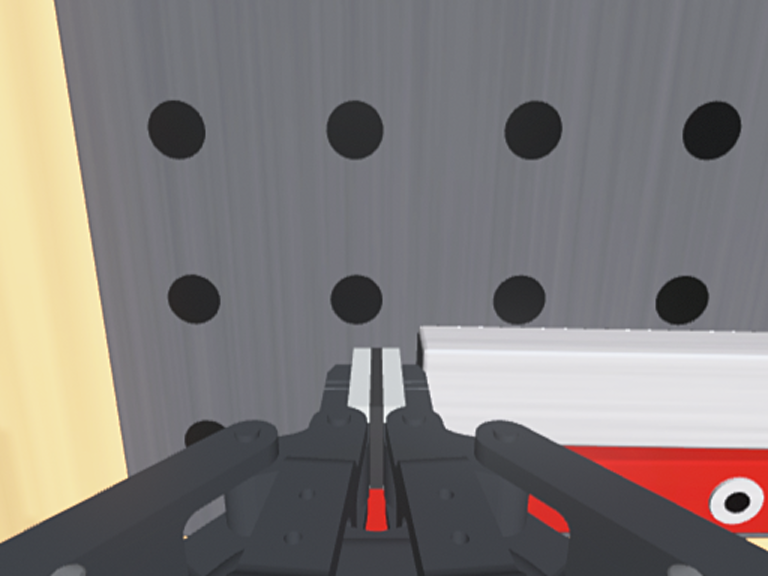

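The ninth view shows the short tube's near end at column 422 against the finger, with the tube still along the red bar. Continuing.

Request:
drive_tool:
  steps: [0.004, 0, 0, 0, 0, 0, 0.004, 0, 0, 0, 0, 0, 0.004, 0, 0, 0, 0, 0, 0.004, 0, 0, 0, 0, 0, 0.004, 0.001, 0, 0, 0, 0, 0.004, 0, 0, 0, 0, 0, 0.004, 0, 0, 0, 0, 0, 0.004, 0, 0, 0, 0, 0, 0.004, 0, 0, 0, 0, 0, 0.004, 0, 0, 0, 0, 0, 0.004, 0, 0, 0, 0, 0, 0.003, 0, 0, 0, 0, 0]

```text
clock: 18.07
eef_pos: [0.5242, -0.1699, 0.0251]
tool_rot: [0.699, 0.715, -0.001, 0.0]
contact_force: [-4.3, -0.0, 5.5]
width: -0.002
grasp_force: 2.9
```

```bash
python3 - <<'E'
import h
from h import *
s=r.read_state(); print(s['eef_pos'],s['contact_force'])
h.TH=195; measure(wrist(),(0,0,512,384))
h.TH=130; measure(cam('top'))
E
```

```text
[ 0.52421472 -0.16985428  0.02511254] [-4.303122   -0.04981288  5.46999989]
red [ 0.6096 -0.1967] [29. 63.] 0.005 4505 z 0.0409
red [ 0.4913 -0.1783] [ 6. 31.] 0.066 485 z 0.0206
red [ 0.5255 -0.2052] [ 6. 14.] 1.594 346 z 0.0412
grey [ 0.5876 -0.1672] [ 36. 102.] 0.005 16546 z 0.0359
grey [ 0.5197 -0.1678] [ 6. 23.] 1.551 528 z 0.0499
grey [ 0.5294 -0.1676] [ 6. 23.] 1.625 528 z 0.0499
red [ 0.7082 -0.0437] [ 25. 267.] 1.594 666 z 0.0409
red [ 0.6683 -0.1976] [22. 47.] 3.01 70 z 0.0413
grey [ 0.6934 -0.0979] [ 47. 178.] 1.594 614 z 0.0362
grey [ 0.6171 -0.1723] [31. 84.] 0.009 214 z 0.0355
grey [0.5221 0.0649] [21. 21.] 0.026 52 z 0.0325
```

Request:
drive_tool:
  steps: [0.002, 0, 0, 0, 0, 0, 0.002, 0, 0, 0, 0, 0, 0.001, 0, 0, 0, 0, 0, 0.001, 0, 0, 0, 0, 0, 0.001, 0, 0, 0, 0, 0]

```text
clock: 18.58
eef_pos: [0.5304, -0.1698, 0.0249]
tool_rot: [0.699, 0.715, -0.001, -0.0]
contact_force: [-5.7, 0.2, 7.3]
width: -0.003
grasp_force: 3.8
```

Request:
drive_tool:
  steps: [0.001, 0, 0, 0, 0, 0, 0.001, 0, 0, 0, 0, 0]

```text
clock: 18.75
eef_pos: [0.5325, -0.1698, 0.0249]
tool_rot: [0.699, 0.715, -0.001, -0.0]
contact_force: [-6.2, 0.5, 7.7]
width: -0.002
grasp_force: 3.7
```

Request:
drive_tool:
  steps: [0.001, 0, 0, 0, 0, 0, 0.001, 0, 0, 0, 0, 0]

```text
clock: 18.92
eef_pos: [0.5345, -0.1698, 0.0249]
tool_rot: [0.699, 0.715, -0.001, -0.0]
contact_force: [-5.4, -0.3, 7.0]
width: -0.001
grasp_force: 3.7
```

Request:
drive_tool:
  steps: [0.001, 0, 0, 0, 0, 0]

```text
clock: 19.0
eef_pos: [0.5355, -0.1698, 0.0249]
tool_rot: [0.699, 0.715, -0.001, -0.0]
contact_force: [-5.1, 0.5, 7.2]
width: 0.003
grasp_force: 3.7
```

Request:
drive_tool:
  steps: [0.001, 0, 0, 0, 0, 0, 0.001, 0, 0, 0, 0, 0]

```text
clock: 19.17
eef_pos: [0.5375, -0.1698, 0.0249]
tool_rot: [0.699, 0.715, -0.001, -0.0]
contact_force: [-5.3, 0.2, 7.6]
width: -0.002
grasp_force: 4.5
```

```bash
python3 - <<'E'
import h
from h import *
s=r.read_state(); print(s['eef_pos'],s['contact_force'])
h.TH=130; p=cam('top'); measure(p)
h.TH=195; w=wrist(); measure(w,(0,0,512,384))
C=cloud(w); m=(abs(C[...,2]-.036)<.003)&(C[...,0]>.5)
print(C[m].min(0),C[m].max(0))
E
```

```text
[ 0.53745108 -0.1698205   0.02492519] [-5.26246893  0.20567254  7.6267561 ]
red [ 0.7082 -0.0437] [ 25. 267.] 1.594 666 z 0.0408
grey [ 0.6784 -0.1068] [112. 186.] 1.072 818 z 0.036
grey [0.5221 0.0649] [21. 21.] 0.026 52 z 0.0327
red [ 0.6226 -0.1965] [28. 63.] 0.005 4465 z 0.0409
red [ 0.4945 -0.1792] [13. 51.] 0.286 1265 z 0.0247
red [ 0.5387 -0.205 ] [ 6. 14.] 1.595 346 z 0.0413
grey [ 0.6007 -0.1671] [ 36. 102.] 0.005 16547 z 0.0359
grey [ 0.5329 -0.1676] [ 6. 23.] 1.551 528 z 0.0497
grey [ 0.5425 -0.1674] [ 6. 23.] 1.625 528 z 0.0493
[ 0.5240764  -0.18867151  0.03300235] [ 0.65269709 -0.15549316  0.03899978]
```

Request:
drive_tool:
  steps: [0.001, 0, 0, 0, 0, 0, 0.001, 0, 0, 0, 0, 0]

```text
clock: 19.43
eef_pos: [0.5376, -0.1698, 0.0248]
tool_rot: [0.7, 0.715, -0.002, -0.001]
contact_force: [-9.7, -0.5, 12.0]
width: -0.002
grasp_force: 7.1
```

Request:
drive_tool:
  steps: [0.001, 0, 0, 0, 0, 0]

```text
clock: 19.52
eef_pos: [0.5377, -0.1698, 0.0248]
tool_rot: [0.7, 0.714, -0.003, -0.002]
contact_force: [-12.2, -1.2, 14.4]
width: 0.004
grasp_force: 8.3
```

Butted (12 N). Backing off to check from above.

Request:
drive_tool:
  steps: [-0.004, 0, 0, 0, 0, 0, -0.006, 0, 0, 0, 0, 0, -0.003, 0, 0.03, 0, 0, 0, 0, 0.01, 0.035, 0, 0, -6.9, 0, 0.01, 0.035, 0, 0, -6.9, 0, 0.01, 0.02, 0, 0, -6.9, 0, 0.01, 0, 0, 0, -6.9, 0, 0.01, 0, 0, 0, -6.9, 0, 0.005, 0, 0, 0, -6.9, 0, 0, 0, 0, 0, -6.9, 0, 0, 0, 0, 0, -6.9, 0, 0, 0, 0, 0, -6.9]

```text
clock: 20.52
eef_pos: [0.5289, -0.1145, 0.1443]
tool_rot: [0.969, 0.249, -0.0, 0.0]
contact_force: [-0.5, -0.1, 0.0]
width: 0.003
grasp_force: 0.0
```

Request:
drive_tool:
  steps: [0, 0, 0, 0, 0, -6.9, 0, 0, 0, 0, 0, -6.9, 0, 0, 0, 0, 0, -6.9, 0, 0, 0, 0, 0, -6.9, 0, 0, 0, 0, 0, 0]

```text
clock: 20.93
eef_pos: [0.5288, -0.1147, 0.1442]
tool_rot: [1.0, 0.013, -0.0, -0.0]
contact_force: [-0.2, -0.4, 0.3]
width: 0.001
grasp_force: 0.0
```

```bash
python3 - <<'E'
import h
from h import *
s=r.read_state(); print(s['eef_pos'],s['contact_force'],s['q'][5])
w=wrist(); save(w,'w10.png',k=1.5)
C=cloud(w)
h.TH=195; measure(w,(0,0,512,384)); h.TH=130; measure(cam('top'))
E
```

```text
[ 0.52879234 -0.11471763  0.14422985] [-0.15109428 -0.39540375  0.2549203 ] 2.9025470971339256
red [ 0.5642 -0.1971] [ 31. 184.] 0.02 9601 z 0.0411
grey [ 0.604  -0.1705] [ 30. 105.] 0.004 6715 z 0.0361
grey [0.527 0.06 ] [20. 23.] 0.429 313 z 0.028
grey [ 0.5808 -0.2022] [15. 15.] 1.201 270 z 0.0422
red [ 0.7077 -0.0238] [ 25. 233.] 1.593 565 z 0.0408
grey [ 0.6834 -0.0706] [ 28. 123.] 1.594 360 z 0.0359
grey [0.5221 0.0649] [21. 21.] 0.026 51 z 0.0341
```

View pics/w10.png

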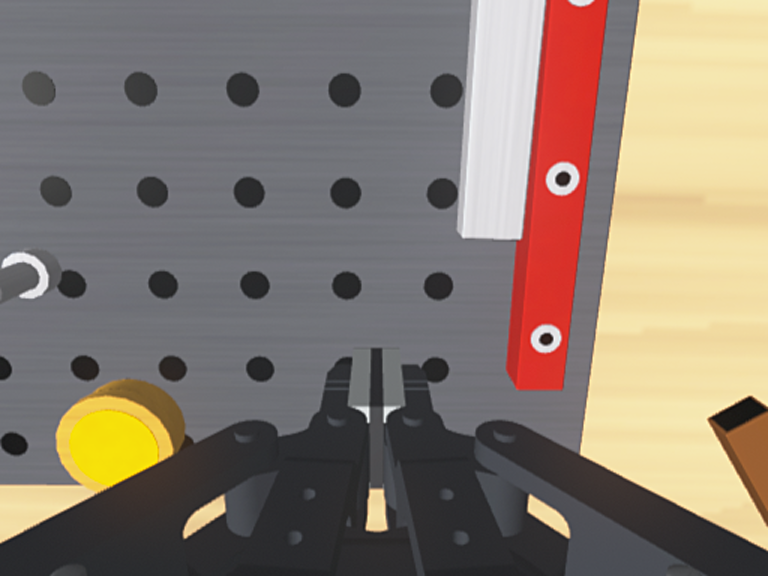

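The tenth view shows the short tube (columns 460–545) along the bar but with its near end at (522,238) slightly off: it reads 0.004 rad against the bar's 0.020. I'll nudge it -y, a bit nearer than its middle.

Request:
drive_tool:
  steps: [0.02, 0, 0, 0, 0, 0, 0.02, 0, -0.02, 0, 0, 0, 0.015, 0.002, -0.025, 0, 0, 0, 0, 0, -0.025, 0, 0, 0, 0, 0, -0.025, 0, 0, 0, 0, 0, -0.02, 0, 0, 0, 0, 0, -0.005, 0, 0, 0, 0, -0.006, 0, 0, 0, 0, 0, -0.006, 0, 0, 0, 0, 0, -0.006, 0, 0, 0, 0, 0, -0.004, 0, 0, 0, 0, 0, 0, 0, 0, 0, 0]

```text
clock: 22.03
eef_pos: [0.5846, -0.1364, 0.0258]
tool_rot: [1.0, 0.013, 0.001, 0.0]
contact_force: [-0.1, 0.5, -0.2]
width: 0.003
grasp_force: 0.0
```

Request:
drive_tool:
  steps: [0, -0.002, 0, 0, 0, 0, 0, -0.002, 0, 0, 0, 0, 0, -0.001, 0, 0, 0, 0, 0, -0.001, 0, 0, 0, 0, 0, -0.001, 0, 0, 0, 0]

```text
clock: 22.45
eef_pos: [0.5833, -0.1418, 0.0243]
tool_rot: [1.0, 0.014, -0.001, -0.0]
contact_force: [0.3, 0.5, -0.1]
width: -0.003
grasp_force: 0.0
```

Request:
drive_tool:
  steps: [0, -0.001, 0, 0, 0, 0, 0, -0.001, 0, 0, 0, 0]

```text
clock: 22.62
eef_pos: [0.5832, -0.1435, 0.0242]
tool_rot: [1.0, 0.014, -0.001, -0.0]
contact_force: [0.4, 0.7, -0.5]
width: 0.002
grasp_force: 0.4
```

Request:
drive_tool:
  steps: [0, -0.001, 0, 0, 0, 0, 0, -0.001, 0, 0, 0, 0]

```text
clock: 22.78
eef_pos: [0.5832, -0.1442, 0.0242]
tool_rot: [1.0, 0.014, -0.001, -0.002]
contact_force: [0.2, 6.0, 2.0]
width: -0.003
grasp_force: 3.5
```

Request:
drive_tool:
  steps: [0, -0.001, 0, 0, 0, 0, 0, 0, 0, 0, 0, 0]

```text
clock: 22.95
eef_pos: [0.5832, -0.1442, 0.0243]
tool_rot: [1.0, 0.014, -0.001, -0.003]
contact_force: [0.3, 7.0, 1.9]
width: 0.001
grasp_force: 3.8
```

Request:
drive_tool:
  steps: [0, 0.004, 0, 0, 0, 0, 0, 0.006, 0, 0, 0, 0, 0, 0.01, 0.03, 0, 0, 0, 0, 0.01, 0.035, 0, 0, 0, 0, 0.01, 0.035, 0, 0, 0, 0, 0.01, 0.035, 0, 0, 0, -0.01, 0.01, 0.035, 0, 0, 0, -0.01, 0, 0.01, 0, 0, 0, 0, 0, 0, 0, 0, 0, 0, 0, 0, 0, 0, 0]

```text
clock: 23.78
eef_pos: [0.5633, -0.087, 0.2044]
tool_rot: [1.0, 0.013, -0.0, 0.0]
contact_force: [0.1, 0.7, -0.4]
width: 0.0
grasp_force: 0.0
```

```bash
python3 - <<'E'
import h
from h import *
s=r.read_state(); print(s['eef_pos'],s['contact_force'],s['clock'])
w=wrist(); save(w,'w11.png',k=1.5); C=cloud(w)
# heights map -> tops of bars and tubes; plate frame fitted from far bar top
hsv=cv2.cvtColor(w['frame'],cv2.COLOR_RGB2HSV)
red=((hsv[...,0]<8)|(hsv[...,0]>172))&(hsv[...,1]>130)&(abs(C[...,2]-.041)<.0025)
for k in big(red)[:2]:
    c,sz,a=rect(C[k][:,:2]); print('bar',c.round(4),np.round(sz,1),round(a,4),C[k].min(0).round(4),C[k].max(0).round(4))
g=(abs(C[...,2]-.036)<.0025)&(hsv[...,1]<45)&(hsv[...,2]>180)
for k in big(g)[:3]:
    c,sz,a=rect(C[k][:,:2]); print('tube',c.round(4),np.round(sz,1),round(a,4),k.sum())
k=big(g)[0]; P=C[k]
np.savez('w11.npz',C=C,g=g,red=red)
h.TH=130; measure(cam('top'))
E
```

```text
[ 0.56330291 -0.08699331  0.20443502] [ 0.09855126  0.66961812 -0.40619503] 23.7833
bar [ 0.5815 -0.1998] [ 25.7 219.1] 0.0173 [ 0.4722 -0.2143  0.0385] [ 0.6909 -0.1853  0.0435]
bar [ 0.6993 -0.0405] [  3.6 267.8] 1.5948 [ 0.6952 -0.1745  0.0385] [0.7042 0.0934 0.0434]
tube [ 0.6843 -0.0955] [ 29.3 179.7] 1.5978 8241
tube [ 0.6105 -0.1718] [ 30.  118.7] 0.0197 4575
red [0.7071 0.0023] [ 25. 175.] 1.593 445 z 0.0405
grey [ 0.6812 -0.0461] [25. 74.] 1.594 224 z 0.0361
grey [0.5221 0.0649] [21. 21.] 0.026 51 z 0.0314
```

In the plate frame the long tube is at (115.0, -50.4) mm and the short tube at (39.6, -125.2) mm. Angles are within about 0.006 rad and the arm is clear, so I'm handing in.

```bash
python3 -c "
from bench import r
print(r.finish_job())"
```

```text
the job is handed in; nothing more can be done
None
```

I handed in the corner with both tubes pushed tight against their bars and each other. My last measurement put each tube within about 0.5 mm and 0.006 rad of its fitted place; the hand-in returned no verdict.

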